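# Shut and bolt the sample locker before the clinic van drives off

### The arm

A 6-joint arm with a two-finger parallel gripper is mounted at the origin on the work surface. World frame = base frame: x ahead of the robot, y to its left, z up, the work surface at z = 0. Lengths are in m, angles in rad, forces in N, time in s.
With the tool pointing down it reaches from about 0.3 to 0.775 m from the base axis. Payload 14.6 kg.
Tool frame: the origin (TCP) lies midway between the tips of the shut fingers; the grasp point (between the pads) lies 19 mm behind it (ctrl.grip_depth is the z of the grasp point in the tool frame, in m); z points along the fingers, y is the line along which they close (so a half turn about z gives the same grasp; the last joint's range is limited). The gripper opens to 94 mm and grips with 3 to 60 N. Pads are 16 mm wide; open, the fingers measure 119 mm over their backs; the gripper's body (75 mm by 177 mm) begins 78 mm behind the grasp point.
Start: joints at [1.17, 0.3, 1.521, -0, 1.321, -0.067], TCP at [0.18, 0.52, 0.177] pointing down, gripper open.
Joint ranges: [-3.03, 3.03], [-0.79, 2.21], [0.23, 2.52], [-1.04, 4.18], [0, 3.07], [-2.55, 2.55]. Speed limits (rad/s): [2.22, 2.22, 2.57, 3.14, 3.14, 3.14].

### API

Orientations are given as [roll, pitch, yaw] about the fixed x, y, z axes, in that order (R = Rz(yaw) Ry(pitch) Rx(roll)).
In Python, from station import ctrl gives the robot as it stands. The module is installed in compiled form; this text tells all that it offers.
- The arm moves only by the tool carry_out, never from a script. Its argument "commands" is a list of rows, each a list of 3 entries, a list of its own where there are three numbers: the closure, from 0 (fully open) to 1 (shut), then the shift along the tool's x, y, z in mm, then the turn, a rotation vector about the tool's x, y, z in rad. In form: [[gripper, [tx, ty, tz], [wx, wy, wz]], ...]. A call has 1 to 10 rows; each row shifts and turns the commanded pose from where the row before left it, along the tool's axes as they then stand; what a row does not reach is not made up. A row lasts 1/8 s, in which the tool goes at most 62.5 mm and 10.7 degrees, less where a joint would pass 70% of its speed; a pose out of reach is approached as far as the arm can. A call with a gripper value outside its range is refused whole. The fingers move at their own pace and stop on an object; "squeeze" is the grip in N (left out, the last holds). Time passes only in rows, so rows that do not move let the fingers close. It gives the time, the measured TCP pose, the force, the opening and the grip force at its end, in the units of the state.
- ctrl.get_obs(): the state, without advancing time (a new reading comes with each control period).
- ctrl.camera(name): name is "side" or "top"; returns a dict with "img" (400x640x3 uint8, blue, green, red), "camera_matrix" (3x3 intrinsics, pixels), "rvec" (rotation vector, rad) and "tvec" (3), from world to camera coordinates, as OpenCV has them. Camera axes: x right, y down, z forward; pixel columns grow to the right and rows downward; lengths in m; the calibration is good to about 2 mm. A picture is of the moment at which its call begins. There is no depth.
- ctrl.hand_in(): hands the job in; it is judged then, once.
Trained networks look in the newest picture that a camera, given by its name, has taken for a name from the list of things; names that differ only in an ending like _2 or _b are one class to them, and where a whole thing is asked for, a point or a joint stands for the part that bears it (a point fixed in the world has none). Each returns a list of dicts, best first, with "score" (0 to 1); they miss things now and then, are a little off and sometimes report something else, mostly with a low value. They report only what shows in the picture. A call takes as long as a camera call.
- ctrl.outline_of(thing, camera): "region" (400x640 bool, what is visible of it).
- ctrl.place_of(thing, camera): "at" ([x, y, z] in m, in world coordinates, good to about 4 mm: a listed point, or the origin of a listed thing).
The state is a dict: "time_s": time; "qpos": joint angles; "joint_vel": joint speeds; "tau": joint torques, N m; "ee_pos": TCP position; "eef_rot": TCP orientation; "force": force on the tool from outside, world axes, zero at the start; "moment": the same for the moment, N m; "grip_width": finger opening in m; "grip_force": force on a finger pad.
Only numpy, scipy, OpenCV 4.12 (cv2) and the standard library are available. Lean on these libraries where they do the work, as an engineer would, in place of code of your own. Each camera call takes 0.05 s, during which the arm holds its last target. There are 200 camera calls.

### The job

The clinic van is about to leave: lower the open lid of the white sample locker onto its rubber seal, then press it down against the seal while you push the lid's bolt across, until the bolt is fully home through the eye of its keeper, and let go. The eye's height is not known exactly and too little or too much pressing misses it, so feel for it and never ram or strain the keeper. Leave the other things on the bench alone.

Things in the scene. Friction and masses are not known exactly. Their poses are not given: they have to be found in the camera images.
- locker: White sheet-metal sample locker, screwed to the bench: 280 mm (x) by 350 mm (y), 130 mm high, with a hatch in its top. Origin at bench level, 10 mm on the hinge side of the box's middle. x runs along the lid's hinge; y from the hinge towards the lid's free edge and on to the keeper, which is the way the bolt is pushed; z up. The hinge is 145 mm from the origin towards -y, 130 mm up.
- lid (a joint): Opening angle of the lid about its hinge, rad. 0 = hard down on metal. A balance spring lets it stay where it is left; 1 to 3 N near its edge moves it. At about 0.054 it comes to rest on the rubber seal. Below that the seal pushes back like a spring: 1.2 to 1.9 N for each mm the bolt's knob goes down, plus 1 to 2 N of friction; let go, and the lid springs up again.
- lid_edge (a point): Middle of the lid's free edge, on its top face, 236 mm from the hinge. The lid is a white panel 244 mm wide (x), 18 mm thick, its top face 4 mm above the hinge line when it reads 0. Axes turn with the lid: x along the hinge, y from hinge to edge, z out of the top face.
- bolt (a joint): How far the steel slide bolt on the lid has been pushed towards the keeper, m: 0 = drawn, 0.040 = home against its stop. Slides parallel to the lid with about 2 N of friction. Bar 10 mm square, its end cut square, its axis 11 mm above the lid's top face. With the lid down the tip meets the keeper's plate at about 0.020 and is through the plate at 0.025.
- knob_mid (a point): Centre of the head of the bolt's standing knob: steel, 20 mm across, 22 mm high, on a 9 mm stem; centre 33 mm above the lid's top face, 159 mm from the hinge with the bolt at 0 and 199 mm when home. Axes as lid_edge. Back plate below it 34 mm wide, 3 mm thick; two guides, 17 mm wide and 20 mm high, stand in line with the bar: grip across the bolt (along x).
- keeper: Steel keeper bracket on the locker's deck; origin at deck level (130 mm up), at the near face of its plate, 252 mm from the hinge; axes as the locker. The plate (52 wide, 25 high, 5 mm thick) has the eye, 14 wide and 11.5 mm high. It is set on slotted screws: the eye's centre lies anywhere from 16.5 to 26.5 mm above this origin and is not measured. The plate bears at most 20 N.
- rod_line (a point): Point in line with the bolt's bar, 252 mm from the hinge, fixed to the lid. It shows the height at which the bar would meet the plate: 15 mm above the keeper's origin with the lid hard down, about 29 mm with the lid just resting on its seal. So the lid must be held pressed down by 2 to 13 mm here, depending on the eye, as the bolt enters.
- tube_stand: Bystander, loose: black stand with a clear capped tube, 72 mm across the foot, 138 mm tall; origin under its foot.
- gauze_box: Bystander, loose: dark card box 75 x 120 x 55 mm high; origin under its middle.
- wipe_bottle: Bystander, loose: white bottle, 60 mm across, 125 mm tall; origin under its foot.

How it is judged:
By the outcome, as a careful person would: the job done as asked, in the order asked, and still so for the second after the job is handed in, with the robot touching nothing.
It also fails if it takes over 61 s, if anything falls off the work surface, if the arm or the gripper's body presses on something with over 40 N, if the wrist force passes 120 N, or if a joint passes its speed limit or range.

## Working session

There is one attempt and no reset: what is moved stays moved. The work goes in short steps, Python scripts to look and compute and a tool call to move; the robot and the scene stay as the last step left them, time stands still between calls to the robot, and variables do not carry over. Pictures are saved under pics/ and viewed, at most 10 in all, crops included, and the job is handed in when it is done.

Besides the shell and the picture viewer there is one more tool, called after "Call:" as name(argument=value, ...), one argument or row to a line, values as JSON. carry_out: Moves the arm, as the interface text tells. Its arguments: {"type":"object","properties":{"commands":{"type":"array","items":{"type":"array"}},"squeeze":{"type":"number"}},"required":["commands"]}

```bash
mkdir -p pics
python3 - <<'E'
from station import ctrl
import cv2,numpy as np
o=ctrl.get_obs();print({k:np.round(v,3).tolist() for k,v in o.items()},ctrl.grip_depth)
ims=[]
for c in("side","top"):
    d=ctrl.camera(c);ims.append(d["img"]);cv2.imwrite(f"pics/{c}0.png",d["img"])
    for t in("locker","lid_edge","knob_mid","keeper","rod_line","tube_stand","gauze_box","wipe_bottle"):
        print(c,t,[(np.round(r["at"],3).tolist(),round(r["score"],2)) for r in ctrl.place_of(t,c)[:2]])
E
```

```text
{'time_s': 0.0, 'qpos': [1.17, 0.3, 1.522, 0.0, 1.321, -0.067], 'joint_vel': [0.0, -0.002, -0.0, 0.001, -0.001, 0.001], 'tau': [0.001, -53.181, -35.273, 0.071, 0.024, -0.0], 'ee_pos': [0.18, 0.519, 0.177], 'eef_rot': [-3.14, -0.0, 2.808], 'force': [0.53, -0.32, -1.366], 'moment': [-0.021, 0.039, -0.033], 'grip_force': 0.0, 'grip_width': 0.094} -0.0188
side locker []
side lid_edge [([0.563, 0.145, 0.209], 0.93)]
side knob_mid [([0.56, 0.068, 0.217], 0.77)]
side keeper []
side rod_line [([0.564, 0.157, 0.225], 0.68), ([0.564, 0.146, 0.208], 0.4)]
side tube_stand []
side gauze_box [([0.581, -0.189, -0.001], 0.78)]
side wipe_bottle [([0.763, 0.046, -0.001], 0.92), ([0.565, 0.144, 0.209], 0.16)]
top locker []
top lid_edge [([0.555, 0.145, 0.206], 0.79)]
top knob_mid [([0.561, 0.067, 0.215], 0.56)]
top keeper [([0.565, 0.172, 0.126], 0.77)]
top rod_line [([0.558, 0.155, 0.223], 0.7)]
top tube_stand [([0.618, 0.326, -0.0], 0.65)]
top gauze_box [([0.582, -0.186, -0.003], 0.64)]
top wipe_bottle [([0.756, 0.05, 0.003], 0.63)]
```

View pics/side0.png

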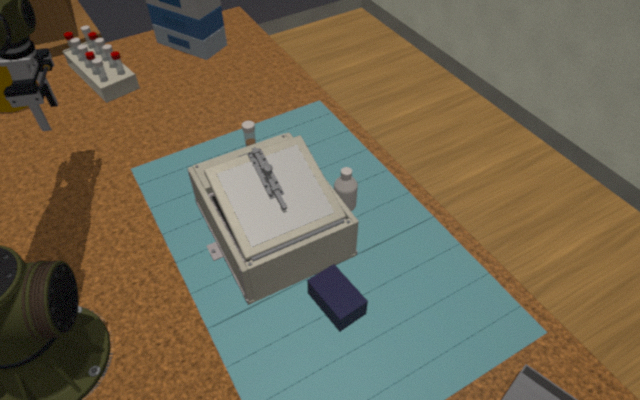

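View pics/top0.png

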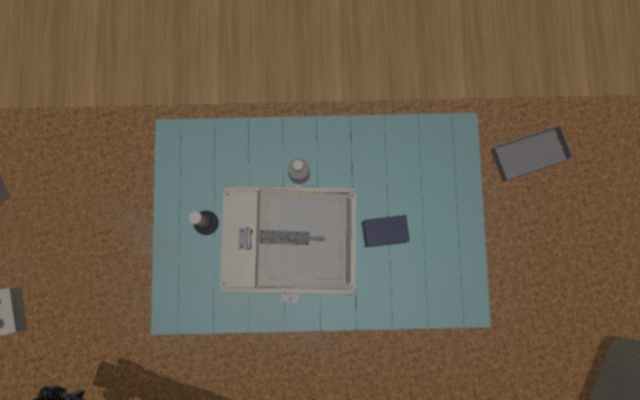

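The lid is propped about 0.3 rad open. The hinge is on the -y side (right in the top view, around column 350) and the keeper is at about (245,238). The bolt is drawn, with its knob at about (291,238) in the top view and (267,168) in the side view. The tube stand is beyond the keeper at (205,222). The networks' positions agree with this, and with the locker's axes lying along the world axes.

Call:
carry_out(
  commands=[
    [0,[0,0,-16],[0,0,0.177]],
    [0,[0,0,-16],[0,0,0.177]],
    [0,[0,0,-16],[0,0,0.177]],
    [0,[0,0,-16],[0,0,0.177]],
    [0,[0,0,-16],[0,0,0.177]],
    [0,[0,0,-16],[0,0,0.177]],
    [0,[0,0,-16],[0,0,0.175]],
    [0,[0,0,0],[0,0,0]],
  ],
)

```text
time_s: 1.9
ee_pos: [0.1803, 0.5199, 0.2902]
eef_rot: [3.141, -0.002, 1.572]
force: [0.6, -0.3, -1.0]
grip_width: 0.0943
grip_force: 0.0
```

```bash
cat > h.py <<'E'
from station import ctrl
import cv2,numpy as np
from scipy.spatial.transform import Rotation as Ro
def ray(d,uv):
    R=cv2.Rodrigues(d["rvec"])[0];t=np.ravel(d["tvec"])
    p=cv2.undistortPoints(np.array([[uv]],float),d["camera_matrix"],None).ravel()
    return -R.T@t,R.T@np.array([p[0],p[1],1])
def onplane(d,uv,p0,n):
    o,v=ray(d,uv);return o+v*((p0-o)@n)/(v@n)
def togo(target,rpy=None):
    o=ctrl.get_obs();R=Ro.from_euler("xyz",o["eef_rot"])
    print("t",o["time_s"],"pos",np.round(o["ee_pos"],4),"rpy",np.round(o["eef_rot"],3),"F",np.round(o["force"],1),"w",o["grip_width"])
    print("tool-axes shift mm",np.round(R.inv().apply(np.array(target)-o["ee_pos"])*1e3,1))
E
python3 - <<'E'
from h import *
d=ctrl.camera("top")
for t in("lid","locker"):
  for c in("top",):
    r=ctrl.outline_of(t,c)
    if not r: print(t,"none");continue
    m=r[0]["region"].astype(np.uint8)
    cs=max(cv2.findContours(m,cv2.RETR_EXTERNAL,cv2.CHAIN_APPROX_NONE)[0],key=cv2.contourArea)
    q=cv2.approxPolyDP(cv2.convexHull(cs),6,True)[:,0]
    a=.31;n=np.array([0,-np.sin(a),np.cos(a)]);p0=np.array([.56,-.077,.134])
    if t=="locker":n=np.array([0,0,1.]);p0=np.array([0,0,.13])
    print(t,r[0]["score"],q.tolist(),[np.round(onplane(d,u,p0,n),3).tolist() for u in q])
for t in("keeper","knob_mid","lid_edge"):print(t,[np.round(r["at"],4) for r in ctrl.place_of(t,"top")[:1]])
a=.31;togo([.561,.067+0.019*np.sin(a)-.06*np.sin(a),.216-.019*np.cos(a)+.06*np.cos(a)])
E
```

```text
lid 0.74 [[261, 189], [346, 196], [344, 286], [258, 284]] [[0.679, 0.139, 0.203], [0.668, -0.076, 0.134], [0.434, -0.064, 0.138], [0.444, 0.148, 0.206]]
locker 0.77 [[355, 189], [354, 293], [283, 301], [220, 290], [226, 186]] [[0.687, -0.101, 0.13], [0.415, -0.09, 0.13], [0.399, 0.093, 0.13], [0.431, 0.255, 0.13], [0.702, 0.24, 0.13]]
keeper [array([0.5619, 0.1751, 0.129 ])]
knob_mid [array([0.559 , 0.0643, 0.2157])]
lid_edge [array([0.5607, 0.1428, 0.2108])]
t 2.2 pos [0.1802 0.5195 0.2887] rpy [-3.141e+00  1.000e-03  1.573e+00] F [-0.  -0.6 -0.4] w 0.09396065210880865
tool-axes shift mm [-465.6  380.    33.9]
```

Locker yaw is about -0.046 and the hinge is at y ≈ -0.079. The lid angle is about 0.32 rad and the knob is at about (0.560, 0.064, 0.216). All of this agrees with the given sizes, so I'm approaching along the lid's normal.

Call:
carry_out(
  commands=[
    [0,[-39,31.5,0],[0,0,0]],
    [0,[-39,31.5,0],[0,0,0]],
    [0,[-39,31.5,0],[0,0,0]],
    [0,[-39,31.5,0],[0,0,0]],
    [0,[-39,31.5,0],[0,0,0]],
    [0,[-39,31.5,0],[0,0,0]],
    [0,[-39,31.5,0],[0,0,0]],
    [0,[-39,31.5,0],[0,0,0]],
    [0,[-39,31.5,0],[0,0,0]],
    [0,[-39,31.5,0],[0,0,0]],
  ],
)

```text
time_s: 3.45
ee_pos: [0.496, 0.1281, 0.2891]
eef_rot: [-3.141, 0.0, 1.572]
force: [-0.4, 0.5, 0.5]
grip_width: 0.0942
grip_force: 0.0
```

Call:
carry_out(
  commands=[
    [0,[-39,32,0],[0,0,0]],
    [0,[-39,32,0],[0,0,0]],
    [0,[0,0,0],[0,0,0.046]],
    [0,[0,0,0],[0,0.16,0]],
    [0,[0,0,0],[0,0.16,0]],
    [0,[0,0,0],[0,0,0]],
  ],
)

```text
time_s: 4.2
ee_pos: [0.5591, 0.0498, 0.2884]
eef_rot: [-3.14, -0.321, 1.522]
force: [-0.2, 0.2, 0.1]
grip_width: 0.0938
grip_force: 0.0
```

Run:
```python
from h import *
d=ctrl.camera("side");print([(np.round(r["at"],4),r["score"]) for r in ctrl.place_of("knob_mid","side")[:1]])
cv2.imwrite("pics/s1.png",cv2.resize(d["img"][100:300,160:400],None,fx=3,fy=3))
togo([.56,.051,.255])
o=ctrl.get_obs();print(Ro.from_euler("xyz",o["eef_rot"]).as_matrix().round(3))
```

```text
[(array([0.5559, 0.0683, 0.2169]), 0.6)]
t 4.3 pos [0.5592 0.0514 0.2892] rpy [-3.141 -0.318  1.525] F [-0.1  0.5  0.5] w 0.09394947140503158
tool-axes shift mm [-11.    0.9  32.4]
[[ 0.044  0.999  0.014]
 [ 0.949 -0.046  0.312]
 [ 0.312 -0.    -0.95 ]]
```

View pics/s1.png

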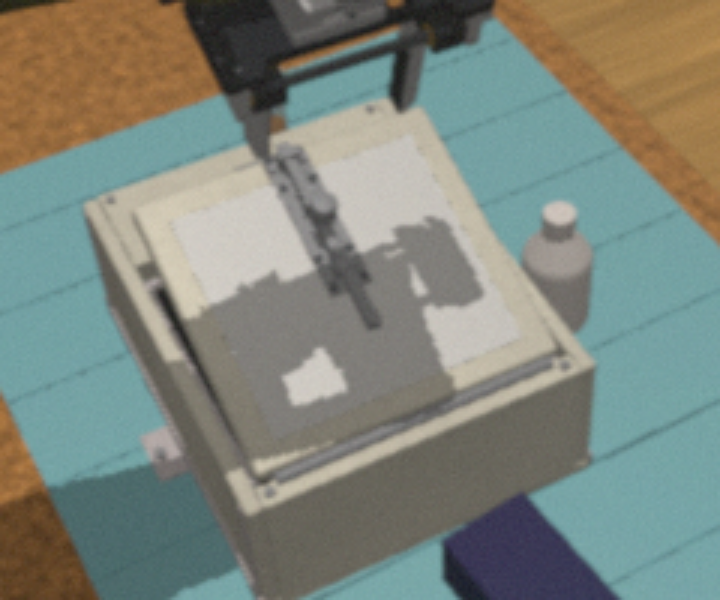

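The picture shows the fingers straddling the bolt line. The knob is at crop pixel (320,205) and the bar's tail points towards the hinge. The gauze box and bottle are clear. I'm going down to grip now.

Call:
carry_out(
  commands=[
    [0,[-10,0,20],[0,0,0]],
    [0,[0,0,25],[0,0,0]],
    [0,[0,0,25],[0,0,0]],
    [0.5,[0,0,13],[0,0,0]],
    [0.5,[0,0,9],[0,0,0]],
    [0.5,[0,0,0],[0,0,0]],
    [0.5,[0,0,0],[0,0,0]],
  ],
  squeeze=15,
)

```text
time_s: 5.18
ee_pos: [0.5604, 0.0709, 0.1996]
eef_rot: [3.14, -0.32, 1.525]
force: [-0.8, -0.0, 0.3]
grip_width: 0.0572
grip_force: 0.0
```

Run:
```python
from h import *
d=ctrl.camera("side")
cv2.imwrite("pics/s2.png",cv2.resize(d["img"][100:250,180:380],None,fx=4,fy=4))
togo([.559,.071,.198])
```

```text
t 5.225 pos [0.5604 0.0709 0.1996] rpy [ 3.14  -0.32   1.525] F [-0.6  0.1 -0.2] w 0.05314445771867185
tool-axes shift mm [-0.4 -1.4  1.5]
```

View pics/s2.png

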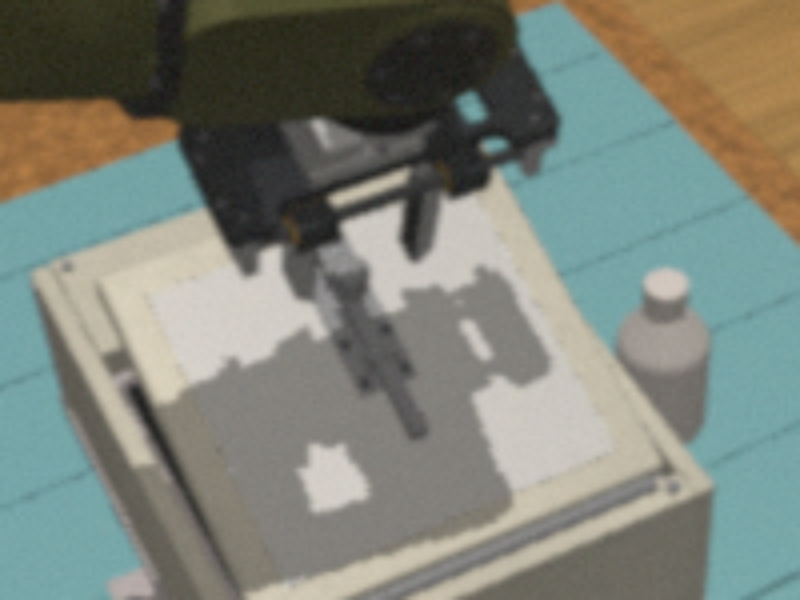

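The knob at crop (345,272) sits slightly to the -x side of the middle between the fingertips (about 357,272). I'll shift a little that way and close gently.

Call:
carry_out(
  commands=[
    [0.65,[0,-3,1],[0,0,0]],
    [0.72,[0,0,0],[0,0,0]],
    [0.9,[0,0,0],[0,0,0]],
    [0.9,[0,0,0],[0,0,0]],
    [0.9,[0,0,0],[0,0,0]],
  ],
  squeeze=10,
)

```text
time_s: 5.85
ee_pos: [0.5578, 0.0714, 0.1981]
eef_rot: [3.14, -0.32, 1.525]
force: [5.4, -0.1, -0.2]
grip_width: 0.0188
grip_force: 10.0
```

Call:
carry_out(
  commands=[
    [0.9,[0,1,0],[0,0,0]],
    [0.9,[0,0,0],[0,0,0]],
  ],
  squeeze=10,
)

```text
time_s: 6.1
ee_pos: [0.558, 0.0715, 0.198]
eef_rot: [-3.141, -0.32, 1.525]
force: [-0.1, 0.1, 1.4]
grip_width: 0.0185
grip_force: 10.0
```

Run:
```python
from h import *
d=ctrl.camera("side")
cv2.imwrite("pics/s3.png",cv2.resize(d["img"][130:220,220:340],None,fx=6,fy=6,interpolation=cv2.INTER_CUBIC))
togo([.559,.071,.198])
K=d["camera_matrix"]
p=lambda X:cv2.projectPoints(np.array([X]),d["rvec"],d["tvec"],K,None)[0].ravel()
o=ctrl.get_obs();R=Ro.from_euler("xyz",o["eef_rot"]).as_matrix()
for z in(-.019,-.03):print("proj grasp",z,(p(o["ee_pos"]+R[:,2]*z)-[220,130])*6)
```

```text
t 6.15 pos [0.558  0.0715 0.1979] rpy [-3.141 -0.32   1.525] F [-0.3 -0.   1.6] w 0.018769760526899344
tool-axes shift mm [-0.4  1.  -0.2]
proj grasp -0.019 [282.91326577 238.29187233]
proj grasp -0.03 [284.4824244  223.54537382]
```

View pics/s3.png

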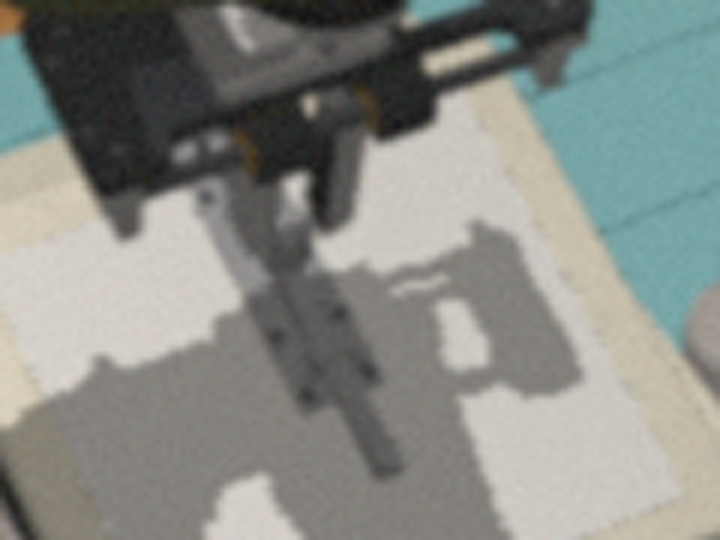

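Grip is centred: the grasp point projects to crop (283,238) and the knob is at about (290,240), with the sideways force zeroed. I'm firming up the grip and lowering the lid on its arc. In tool axes the hinge is at x = -159, z = +18.

Call:
carry_out(
  commands=[
    [0.9,[0,0,0],[0,0,0]],
    [0.9,[0,0,0],[0,0,0]],
    [0.9,[0.5,0,4.8],[0,-0.03,0]],
    [0.9,[0.5,0,4.8],[0,-0.03,0]],
    [0.9,[0,0,0],[0,0,0]],
  ],
  squeeze=45,
)

```text
time_s: 6.78
ee_pos: [0.5581, 0.0758, 0.1885]
eef_rot: [-3.141, -0.259, 1.526]
force: [-0.1, -1.0, -1.8]
grip_width: 0.0163
grip_force: 45.0
```

Call:
carry_out(
  commands=[
    [0.9,[0.5,0,4.8],[0,-0.03,0]],
    [0.9,[0.5,0,4.8],[0,-0.03,0]],
    [0.9,[0.5,0,4.8],[0,-0.03,0]],
    [0.9,[0.5,0,4.8],[0,-0.03,0]],
    [0.9,[0.5,0,4.8],[0,-0.03,0]],
    [0.9,[0,0,0],[0,0,0]],
  ],
)

```text
time_s: 7.52
ee_pos: [0.5584, 0.083, 0.1655]
eef_rot: [-3.141, -0.109, 1.526]
force: [-2.1, -1.1, -2.0]
grip_width: 0.0166
grip_force: 45.0
```

Call:
carry_out(
  commands=[
    [0.9,[0.5,0,4.8],[0,-0.03,0]],
    [0.9,[0.3,0,3.2],[0,-0.02,0]],
    [0.9,[0,0,0],[0,0,0]],
    [0.9,[0,0,0],[0,0,0]],
  ],
)

```text
time_s: 8.02
ee_pos: [0.5586, 0.0843, 0.1581]
eef_rot: [-3.141, -0.061, 1.525]
force: [-4.1, 1.9, -0.6]
grip_width: 0.0165
grip_force: 45.0
```

Call:
carry_out(
  commands=[
    [0.9,[0.2,0,1.6],[0,-0.01,0]],
    [0.9,[0,0,0],[0,0,0]],
    [0.9,[0,0,0],[0,0,0]],
  ],
)

```text
time_s: 8.4
ee_pos: [0.5586, 0.0844, 0.1567]
eef_rot: [-3.141, -0.05, 1.525]
force: [-4.6, 2.1, 1.2]
grip_width: 0.0163
grip_force: 45.0
```

Call:
carry_out(
  commands=[
    [0.9,[0.2,0,1.6],[0,-0.01,0]],
    [0.9,[0,0,0],[0,0,0]],
    [0.9,[0,0,0],[0,0,0]],
  ],
)

```text
time_s: 8.78
ee_pos: [0.5586, 0.0846, 0.1553]
eef_rot: [-3.141, -0.04, 1.525]
force: [-6.0, 0.0, 2.0]
grip_width: 0.0162
grip_force: 45.0
```

The lid is now on the seal, with the force rising about 1.4 N/mm. I'll relieve the sideways load and slide the bolt to just short of the plate.

Call:
carry_out(
  commands=[
    [0.9,[4,-1,0],[0,0,0]],
    [0.9,[4,0,0],[0,0,0]],
    [0.9,[4,0,0],[0,0,0]],
    [0.9,[4,0,0],[0,0,0]],
    [0.9,[0,0,0],[0,0,0]],
    [0.9,[0,0,0],[0,0,0]],
  ],
)

```text
time_s: 9.52
ee_pos: [0.5588, 0.1011, 0.156]
eef_rot: [3.14, -0.041, 1.525]
force: [5.0, 0.9, 4.0]
grip_width: 0.0169
grip_force: 45.0
```

Call:
carry_out(
  commands=[
    [0.9,[1,0.8,0],[0,0,0]],
    [0.9,[1,0,0],[0,0,0]],
    [0.9,[0,0,0],[0,0,0]],
  ],
)

```text
time_s: 9.9
ee_pos: [0.559, 0.1017, 0.1555]
eef_rot: [-3.14, -0.038, 1.524]
force: [-0.5, -5.8, 4.4]
grip_width: 0.0163
grip_force: 45.0
```

Call:
carry_out(
  commands=[
    [0.9,[1,0,0],[0,0,0]],
    [0.9,[0,0,0],[0,0,0]],
  ],
)

```text
time_s: 10.15
ee_pos: [0.559, 0.1019, 0.1555]
eef_rot: [-3.14, -0.037, 1.524]
force: [-2.1, -11.5, 4.5]
grip_width: 0.0171
grip_force: 45.0
```

Call:
carry_out(
  commands=[
    [0.9,[1,0,0],[0,0,0]],
    [0.9,[0,0,0],[0,0,0]],
  ],
)

```text
time_s: 10.4
ee_pos: [0.559, 0.1021, 0.1555]
eef_rot: [-3.14, -0.036, 1.524]
force: [-1.9, -17.3, 4.3]
grip_width: 0.0165
grip_force: 45.0
```

Run:
```python
from h import *
for i in range(4):
    ctrl.camera("top") ;o=ctrl.get_obs();print(o["time_s"],o["force"].round(2) if hasattr(o["force"],"round") else o["force"],np.round(o["ee_pos"],4))
d=ctrl.camera("side")
cv2.imwrite("pics/s4.png",cv2.resize(d["img"][120:220,210:340],None,fx=6,fy=6,interpolation=cv2.INTER_CUBIC))
```

```text
10.45 [ -2.15 -17.02   5.15] [0.559  0.1021 0.1555]
10.5 [ -1.72 -16.73   4.52] [0.559  0.1021 0.1555]
10.55 [ -2.2  -16.21   3.94] [0.559  0.1021 0.1555]
10.6 [ -2.75 -16.23   5.34] [0.559  0.1021 0.1555]
```

View pics/s4.png

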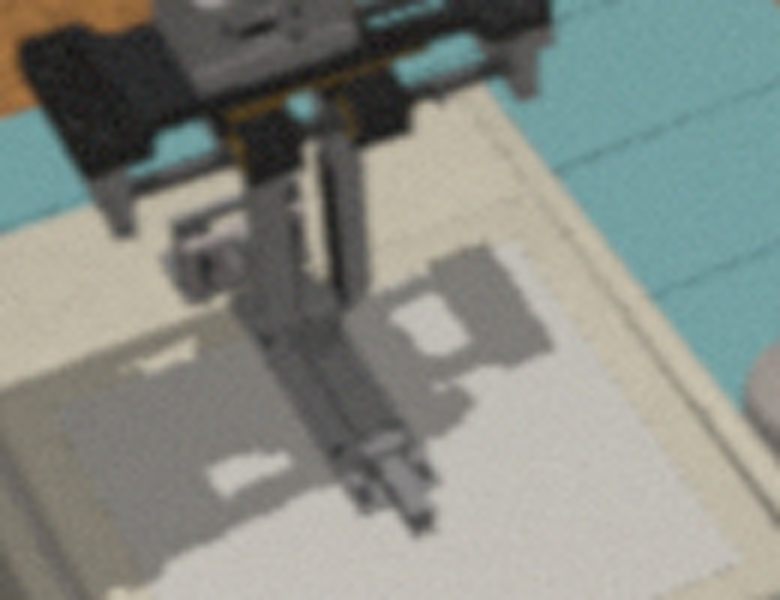

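Contact with the plate came a little early, and that's too much push. I'm backing off, raising to the top of the possible range, and then feeling downward with light contact.

Call:
carry_out(
  commands=[
    [0.9,[-4.5,0,0],[0,0,0]],
    [0.9,[0,-0.3,-2.2],[0,0.012,0]],
    [0.9,[0,0,0],[0,0,0]],
    [0.9,[0,0,0],[0,0,0]],
  ],
)

```text
time_s: 11.15
ee_pos: [0.5589, 0.1, 0.1577]
eef_rot: [-3.141, -0.052, 1.525]
force: [1.9, -2.0, -0.5]
grip_width: 0.0164
grip_force: 45.0
```

Call:
carry_out(
  commands=[
    [0.9,[1,0,0],[0,0,0]],
    [0.9,[1,0,0],[0,0,0]],
    [0.9,[0,0,0],[0,0,0]],
  ],
)

```text
time_s: 11.52
ee_pos: [0.5589, 0.1016, 0.1578]
eef_rot: [-3.141, -0.051, 1.525]
force: [2.0, -5.3, 0.3]
grip_width: 0.0163
grip_force: 45.0
```

Call:
carry_out(
  commands=[
    [0.9,[0.2,0,0.5],[0,-0.0028,0]],
    [0.9,[0,0,0.5],[0,-0.0028,0]],
    [0.9,[0,0,0],[0,0,0]],
  ],
)

```text
time_s: 11.9
ee_pos: [0.559, 0.1016, 0.1574]
eef_rot: [3.141, -0.045, 1.525]
force: [-0.4, -8.4, 4.7]
grip_width: 0.0167
grip_force: 45.0
```

Call:
carry_out(
  commands=[
    [0.9,[0,0,0.5],[0,-0.0028,0]],
    [0.9,[0,0,0],[0,0,0]],
  ],
)

```text
time_s: 12.15
ee_pos: [0.559, 0.1016, 0.157]
eef_rot: [3.141, -0.042, 1.525]
force: [-1.6, -8.1, 6.5]
grip_width: 0.0166
grip_force: 45.0
```

Call:
carry_out(
  commands=[
    [0.9,[0,0,0.5],[0,-0.0028,0]],
    [0.9,[0,0,0],[0,0,0]],
  ],
)

```text
time_s: 12.4
ee_pos: [0.5591, 0.1016, 0.1566]
eef_rot: [3.141, -0.039, 1.525]
force: [-1.5, -7.8, 7.0]
grip_width: 0.0166
grip_force: 45.0
```

Call:
carry_out(
  commands=[
    [0.9,[0,0,0.5],[0,-0.0028,0]],
    [0.9,[0,0,0],[0,0,0]],
  ],
)

```text
time_s: 12.65
ee_pos: [0.5591, 0.1017, 0.1562]
eef_rot: [3.141, -0.037, 1.525]
force: [-2.2, -9.0, 6.9]
grip_width: 0.0169
grip_force: 45.0
```

Call:
carry_out(
  commands=[
    [0.9,[0,0,0.5],[0,-0.0028,0]],
    [0.9,[0,0,0],[0,0,0]],
  ],
)

```text
time_s: 12.9
ee_pos: [0.5591, 0.1016, 0.1557]
eef_rot: [3.141, -0.034, 1.525]
force: [-2.2, -8.9, 7.3]
grip_width: 0.0168
grip_force: 45.0
```

Call:
carry_out(
  commands=[
    [0.9,[-0.3,-0.2,0.5],[0,-0.0028,0]],
    [0.9,[0,0,0],[0,0,0]],
  ],
)

```text
time_s: 13.15
ee_pos: [0.5591, 0.1016, 0.1554]
eef_rot: [3.14, -0.031, 1.525]
force: [-1.2, -7.2, 7.9]
grip_width: 0.0164
grip_force: 45.0
```

Call:
carry_out(
  commands=[
    [0.9,[0,0,0.5],[0,-0.0028,0]],
    [0.9,[0,0,0],[0,0,0]],
  ],
)

```text
time_s: 13.4
ee_pos: [0.5591, 0.1016, 0.1549]
eef_rot: [3.14, -0.029, 1.525]
force: [-0.4, -6.6, 8.7]
grip_width: 0.0167
grip_force: 45.0
```

Call:
carry_out(
  commands=[
    [0.9,[0,0,0.5],[0,-0.0028,0]],
    [0.9,[0,0,0],[0,0,0]],
  ],
)

```text
time_s: 13.65
ee_pos: [0.5591, 0.1016, 0.1545]
eef_rot: [3.14, -0.026, 1.525]
force: [-1.5, -6.9, 8.0]
grip_width: 0.0165
grip_force: 45.0
```

Call:
carry_out(
  commands=[
    [0.9,[0,0,0.5],[0,-0.0028,0]],
    [0.9,[0,0,0],[0,0,0]],
  ],
)

```text
time_s: 13.9
ee_pos: [0.5591, 0.1016, 0.1541]
eef_rot: [3.14, -0.023, 1.525]
force: [-1.9, -7.9, 9.9]
grip_width: 0.0164
grip_force: 45.0
```

Call:
carry_out(
  commands=[
    [0.9,[0,0,0.5],[0,-0.0028,0]],
    [0.9,[0,0,0],[0,0,0]],
  ],
)

```text
time_s: 14.15
ee_pos: [0.5591, 0.1016, 0.1536]
eef_rot: [3.14, -0.02, 1.525]
force: [-1.7, -7.6, 10.1]
grip_width: 0.0164
grip_force: 45.0
```

Call:
carry_out(
  commands=[
    [0.9,[0,0,0.5],[0,-0.0028,0]],
    [0.9,[0,0,0],[0,0,0]],
  ],
)

```text
time_s: 14.4
ee_pos: [0.5591, 0.1017, 0.1532]
eef_rot: [3.14, -0.017, 1.525]
force: [-2.7, -7.5, 10.8]
grip_width: 0.0164
grip_force: 45.0
```

The block came about 3 mm early, with the pads squeezed to 16.5 mm. That's narrower than the 17 mm guides, so the low fingertips may be butting the front guide instead of the plate. I'll ease the lid up and regrip higher on the knob with less squeeze.

Call:
carry_out(
  commands=[
    [0.9,[-4,0,0],[0,0,0]],
    [0.9,[0,0,-2.5],[0,0.014,0]],
    [0.9,[0,0,-2.3],[0,0.013,0]],
    [0.6,[0,0,0],[0,0,0]],
    [0.6,[0,0,0],[0,0,0]],
    [0.6,[0,0,-5.5],[0,0,0]],
    [0.9,[0,0,0],[0,0,0]],
    [0.9,[0,0,0],[0,0,0]],
    [0.9,[0,0,0],[0,0,0]],
  ],
  squeeze=25,
)

```text
time_s: 15.52
ee_pos: [0.5586, 0.0978, 0.162]
eef_rot: [-3.141, -0.045, 1.525]
force: [0.4, -0.5, 0.6]
grip_width: 0.0115
grip_force: 0.0
```

Call:
carry_out(
  commands=[
    [0.9,[1.5,0,0],[0,0,0]],
    [0.9,[1.5,0,0],[0,0,0]],
    [0.9,[0,0,0],[0,0,0]],
  ],
)

```text
time_s: 15.9
ee_pos: [0.5587, 0.101, 0.1623]
eef_rot: [-3.142, -0.045, 1.525]
force: [0.1, 0.3, -0.6]
grip_width: 0.0091
grip_force: 0.0
```

Call:
carry_out(
  commands=[
    [0.9,[1,0,0],[0,0,0]],
    [0.9,[0,0,0],[0,0,0]],
  ],
)

```text
time_s: 16.15
ee_pos: [0.5588, 0.1019, 0.1623]
eef_rot: [-3.142, -0.045, 1.525]
force: [-0.8, 0.6, 0.8]
grip_width: 0.0093
grip_force: 0.0
```

The pads shut with no grip force, so the knob isn't between them. I must have been holding something else, likely a guide. I'll open, lift clear and look again.

Call:
carry_out(
  commands=[
    [0.5,[0,0,-15],[0,0,0]],
    [0,[0,0,-40],[0,0,0]],
    [0,[45,0,-30],[0,0,0]],
    [0,[45,0,0],[0,0,0]],
    [0,[0,0,0],[0,0,0]],
  ],
)

```text
time_s: 16.77
ee_pos: [0.5626, 0.1901, 0.2525]
eef_rot: [3.14, -0.046, 1.528]
force: [-0.0, 0.0, -0.4]
grip_width: 0.0559
grip_force: 0.0
```

Run:
```python
from h import *
d=ctrl.camera("side")
cv2.imwrite("pics/s5.png",cv2.resize(d["img"][120:220,210:340],None,fx=6,fy=6,interpolation=cv2.INTER_CUBIC))
ctrl.camera("top")
for c in("side","top"):
  for t in("knob_mid","lid_edge","keeper","rod_line"):
    print(c,t,[(np.round(r["at"],4).tolist(),round(r["score"],2)) for r in ctrl.place_of(t,c)[:2]])
p=lambda X:((cv2.projectPoints(np.array([X]),d["rvec"],d["tvec"],d["camera_matrix"],None)[0].ravel()-[210,120])*6).round()
u=np.array([.046,.999])
a=.054
for hy in(-.074,-.079):
  for s in(0,.01,.02): 
    r=.159+s;print(hy,s,p([.552+.046*r,hy+r*np.cos(a)-.037*a,.13+r*np.sin(a)+.037]))
togo([.559,.08,.25])
```

```text
side knob_mid [([0.5575, 0.1006, 0.176], 0.67)]
side lid_edge [([0.564, 0.1591, 0.1448], 0.64)]
side keeper [([0.5638, 0.1761, 0.1282], 0.55)]
side rod_line [([0.5613, 0.1747, 0.1582], 0.95)]
top knob_mid [([0.5612, 0.0943, 0.1748], 0.68)]
top lid_edge []
top keeper []
top rod_line [([0.5622, 0.1741, 0.1563], 0.88)]
-0.074 0 [335. 346.]
-0.074 0.01 [324. 328.]
-0.074 0.02 [314. 311.]
-0.079 0 [341. 354.]
-0.079 0.01 [330. 336.]
-0.079 0.02 [319. 319.]
t 17.275 pos [0.5628 0.1873 0.2514] rpy [ 3.142 -0.045  1.524] F [-0.4 -1.4 -0.5] w 0.09313446378859679
tool-axes shift mm [-107.4    1.2   -3.5]
```

View pics/s5.png

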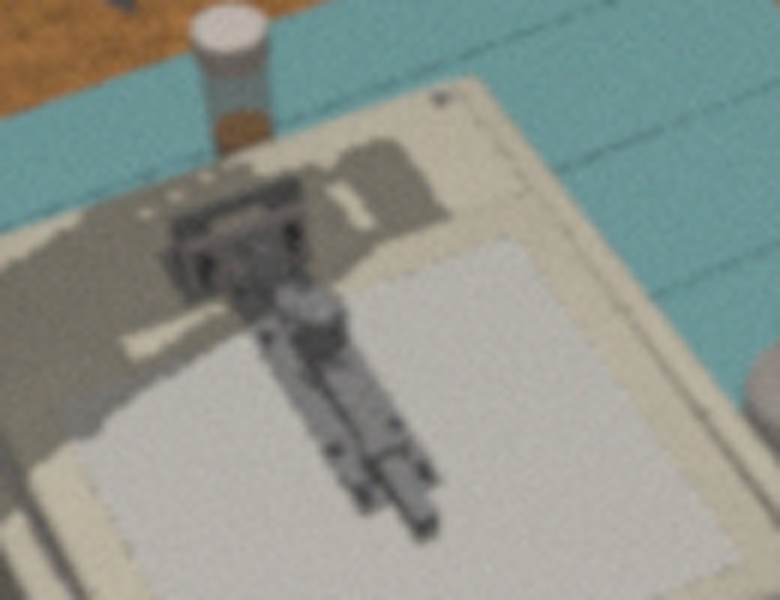

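The lid rests on its seal. The knob at crop (315,320) is well forward, about 18–20 mm of travel, so the bolt did follow the grip and had been touching the plate. I'll regrip at the knob's centre height and check the width before pressing.

Call:
carry_out(
  commands=[
    [0,[-46,0.5,0],[0,0,0]],
    [0,[-46.5,0,0],[0,0,0]],
    [0.2,[0,0,30],[0,0,0]],
    [0.4,[0,0,30],[0,0,0]],
    [0.5,[0,0,22],[0,0,0]],
    [0.5,[0,0,8],[0,0,0]],
    [0.9,[0,0,0],[0,0,0]],
    [0.9,[0,0,0],[0,0,0]],
    [0.9,[0,0,0],[0,0,0]],
    [0.9,[0,0,0],[0,0,0]],
  ],
  squeeze=15,
)

```text
time_s: 18.52
ee_pos: [0.5591, 0.0996, 0.1576]
eef_rot: [-3.141, -0.045, 1.525]
force: [-4.0, -0.0, 2.1]
grip_width: 0.0186
grip_force: 15.0
```

Run:
```python
from h import *
d=ctrl.camera("side")
cv2.imwrite("pics/s6.png",cv2.resize(d["img"][130:220,220:340],None,fx=6,fy=6,interpolation=cv2.INTER_CUBIC))
togo([.5595,.099,.157])
o=ctrl.get_obs();print(o["grip_force"])
```

```text
t 18.575 pos [0.559  0.0996 0.1575] rpy [-3.141 -0.046  1.525] F [-2.6 -0.6  2.7] w 0.018194782518040308
tool-axes shift mm [-0.6  0.5  0.5]
15.002931207418442
```

View pics/s6.png

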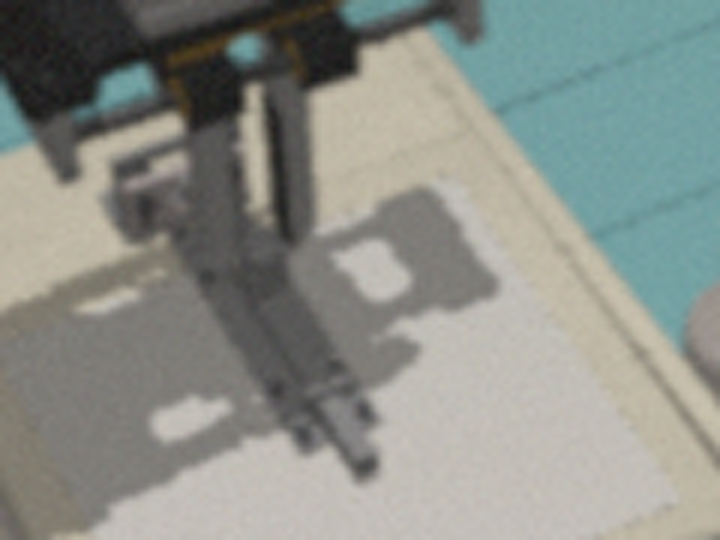

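Gripped again: 18 mm at 15 N, with both fingertips at crop (205,275) and (290,240) around the knob. A higher grip missed earlier, so I'll find how high the gripped thing reaches before trusting this hold.

Call:
carry_out(
  commands=[
    [0.7,[0,0,0],[0,0,0]],
    [0.7,[0,0,-3],[0,0,0]],
    [0.9,[0,0,0],[0,0,0]],
    [0.9,[0,0,0],[0,0,0]],
    [0.9,[0,0,0],[0,0,0]],
  ],
  squeeze=15,
)

```text
time_s: 19.2
ee_pos: [0.5592, 0.0994, 0.1602]
eef_rot: [-3.142, -0.045, 1.525]
force: [-0.1, -0.4, 0.6]
grip_width: 0.0095
grip_force: 0.0
```

Nothing is held 3 mm higher, so the fingertips had been clamping something that ends near z 0.16, not the knob head. I'm taking one overlay picture to settle where the tool and knob are.

Call:
carry_out(
  commands=[
    [0.7,[0,0,0],[0,0,0]],
    [0.5,[0,0,-30],[0,0,0]],
    [0.5,[0,0,-10],[0,0,0]],
    [0.5,[0,0,0],[0,0,0]],
  ],
)

```text
time_s: 19.7
ee_pos: [0.5593, 0.0976, 0.2003]
eef_rot: [3.141, -0.046, 1.525]
force: [-0.8, -0.3, 1.0]
grip_width: 0.0457
grip_force: 0.0
```

Run:
```python
from h import *
o=ctrl.get_obs();R=Ro.from_euler("xyz",o["eef_rot"]).as_matrix();T=np.array(o["ee_pos"]);print(T,o["grip_width"])
out=[]
w=o["grip_width"]/2
for c,(x0,y0,ww,hh) in dict(side=(225,110,100,110),top=(230,200,100,110)).items():
    d=ctrl.camera(c);f=4 if 0 else 5
    im=cv2.resize(d["img"][y0:y0+hh,x0:x0+ww],None,fx=4,fy=5 if 0 else 4,interpolation=cv2.INTER_CUBIC)
    p=lambda X:tuple(int(v) for v in (cv2.projectPoints(np.array([X]),d["rvec"],d["tvec"],d["camera_matrix"],None)[0].ravel()-[x0,y0])*4)
    for sgn in(-1,1):cv2.circle(im,p(T+R[:,1]*w*sgn),3,(0,0,255),-1)   # red: fingertip inner
    for s,col in((0,(0,255,0)),(.02,(255,0,0)),(.04,(255,0,255))):
        r=.159+s;a=.05;cv2.circle(im,p([.552+.046*r,-.0765+r*np.cos(a)-.037*a,.13+r*np.sin(a)+.037]),3,col,-1)
    cv2.circle(im,p([.552+.046*.252,-.0765+.252,.13]),3,(0,255,255),-1)
    out.append(im)
    for t in("knob_mid","keeper","rod_line","lid_edge"):print(c,t,[(np.round(r["at"],4).tolist(),round(r["score"],2)) for r in ctrl.place_of(t,c)[:1]])
cv2.imwrite("pics/c7.png",np.hstack(out))
```

```text
[0.55926021 0.097563   0.20029246] 0.04565799197971257
side knob_mid [([0.5613, 0.1024, 0.1747], 0.68)]
side keeper [([0.5625, 0.175, 0.1279], 0.66)]
side rod_line [([0.5614, 0.1739, 0.1594], 0.58)]
side lid_edge [([0.5616, 0.1564, 0.1432], 0.96)]
top knob_mid []
top keeper [([0.5621, 0.1731, 0.1291], 0.37)]
top rod_line [([0.5583, 0.1733, 0.1589], 0.75)]
top lid_edge [([0.5564, 0.1566, 0.1479], 0.62)]
```

View pics/c7.png

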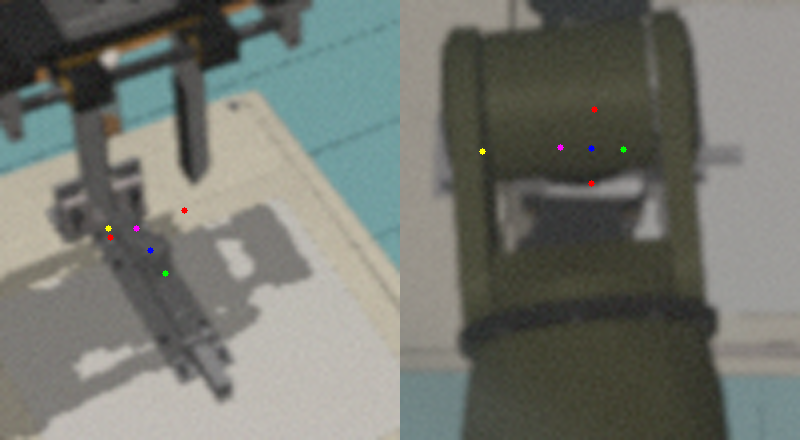

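The drawn fingertip points (red) fall well below the real tips: the right tip is at (193,183), while its marker is at (184,210). So the open fingers really end some 16–25 mm above the reported TCP, and I had only been holding the top few mm of the knob. I'll grip about 9 mm lower, watching the force.

Call:
carry_out(
  commands=[
    [0.5,[-1,0,20],[0,0,0]],
    [0.6,[0,0,20],[0,0,0]],
    [0.6,[0,0,6],[0,0,0]],
    [0.6,[0,0,3],[0,0,0]],
    [0.6,[0,0,1],[0,0,0]],
    [0.6,[0,0,0],[0,0,0]],
  ],
)

```text
time_s: 20.95
ee_pos: [0.5594, 0.0988, 0.1506]
eef_rot: [3.141, -0.045, 1.525]
force: [0.0, -0.2, -0.3]
grip_width: 0.0377
grip_force: 0.0
```

Call:
carry_out(
  commands=[
    [0.9,[0,0,0],[0,0,0]],
    [0.9,[0,0,0],[0,0,0]],
    [0.9,[0,0,0],[0,0,0]],
  ],
  squeeze=20,
)

```text
time_s: 21.32
ee_pos: [0.559, 0.0989, 0.1503]
eef_rot: [-3.141, -0.045, 1.525]
force: [-2.1, -0.4, 1.0]
grip_width: 0.0189
grip_force: 20.0
```

Call:
carry_out(
  commands=[
    [0.9,[0,-0.3,0],[0,0,0]],
    [0.9,[1,0,1],[0,-0.0056,0]],
    [0.9,[1,0,0],[0,0,0]],
    [0.9,[0,0,0],[0,0,0]],
  ],
  squeeze=40,
)

```text
time_s: 21.82
ee_pos: [0.559, 0.101, 0.1493]
eef_rot: [3.141, -0.04, 1.525]
force: [-1.6, 0.0, 2.2]
grip_width: 0.0187
grip_force: 40.0
```

Call:
carry_out(
  commands=[
    [0.9,[0.5,0,0],[0,0,0]],
    [0.9,[0,0,0],[0,0,0]],
  ],
)

```text
time_s: 22.08
ee_pos: [0.559, 0.1014, 0.1493]
eef_rot: [3.141, -0.04, 1.525]
force: [-1.7, -1.6, 3.1]
grip_width: 0.0185
grip_force: 40.0
```

Call:
carry_out(
  commands=[
    [0.9,[0.5,0,0],[0,0,0]],
    [0.9,[0,0,0],[0,0,0]],
  ],
)

```text
time_s: 22.32
ee_pos: [0.559, 0.1019, 0.1493]
eef_rot: [3.142, -0.04, 1.525]
force: [-1.0, -2.6, 4.1]
grip_width: 0.0185
grip_force: 40.0
```

Call:
carry_out(
  commands=[
    [0.9,[0.5,0,0],[0,0,0]],
    [0.9,[0,0,0],[0,0,0]],
  ],
)

```text
time_s: 22.58
ee_pos: [0.5591, 0.1022, 0.1494]
eef_rot: [3.142, -0.039, 1.525]
force: [-1.0, -4.2, 3.1]
grip_width: 0.019
grip_force: 40.0
```

Call:
carry_out(
  commands=[
    [0.9,[0.5,0,0],[0,0,0]],
    [0.9,[0,0,0],[0,0,0]],
  ],
)

```text
time_s: 22.82
ee_pos: [0.559, 0.1023, 0.1493]
eef_rot: [-3.141, -0.039, 1.525]
force: [-0.8, -7.4, 3.1]
grip_width: 0.0184
grip_force: 40.0
```

Call:
carry_out(
  commands=[
    [0.9,[0.5,0,0],[0,0,0]],
    [0.9,[0,0,0],[0,0,0]],
  ],
)

```text
time_s: 23.08
ee_pos: [0.559, 0.1024, 0.1493]
eef_rot: [-3.141, -0.038, 1.524]
force: [-1.7, -10.0, 3.4]
grip_width: 0.0188
grip_force: 40.0
```

Clean contact with the plate at y = 0.1022, with a solid grip. I'm easing to a light push and sweeping down.

Call:
carry_out(
  commands=[
    [0.9,[-0.5,0,0.5],[0,-0.0028,0]],
    [0.9,[0,0,0],[0,0,0]],
  ],
)

```text
time_s: 23.32
ee_pos: [0.5591, 0.1022, 0.1492]
eef_rot: [3.141, -0.036, 1.524]
force: [-3.5, -7.6, 7.3]
grip_width: 0.019
grip_force: 40.0
```

Call:
carry_out(
  commands=[
    [0.9,[0,0,0.5],[0,-0.0028,0]],
    [0.9,[0,0,0],[0,0,0]],
  ],
)

```text
time_s: 23.58
ee_pos: [0.5591, 0.1022, 0.1489]
eef_rot: [3.141, -0.033, 1.524]
force: [-3.0, -7.7, 7.3]
grip_width: 0.0185
grip_force: 40.0
```

Call:
carry_out(
  commands=[
    [0.9,[0,0,0.5],[0,-0.0028,0]],
    [0.9,[0,0,0],[0,0,0]],
  ],
)

```text
time_s: 23.82
ee_pos: [0.5591, 0.1023, 0.1485]
eef_rot: [3.141, -0.03, 1.525]
force: [-3.9, -8.6, 10.1]
grip_width: 0.0186
grip_force: 40.0
```

Call:
carry_out(
  commands=[
    [0.9,[0,0,0.5],[0,-0.0028,0]],
    [0.9,[0,0,0],[0,0,0]],
  ],
)

```text
time_s: 24.08
ee_pos: [0.5591, 0.1022, 0.1481]
eef_rot: [3.141, -0.027, 1.525]
force: [-4.6, -8.1, 10.3]
grip_width: 0.0189
grip_force: 40.0
```

Call:
carry_out(
  commands=[
    [0.9,[0,0,0.5],[0,-0.0028,0]],
    [0.9,[0,0,0],[0,0,0]],
  ],
)

```text
time_s: 24.32
ee_pos: [0.5592, 0.1022, 0.1476]
eef_rot: [3.141, -0.025, 1.525]
force: [-5.2, -9.1, 9.8]
grip_width: 0.0181
grip_force: 40.0
```

Call:
carry_out(
  commands=[
    [0.9,[0,0,0.5],[0,-0.0028,0]],
    [0.9,[0,0,0],[0,0,0]],
  ],
)

```text
time_s: 24.58
ee_pos: [0.5592, 0.1022, 0.1473]
eef_rot: [3.141, -0.022, 1.524]
force: [-4.7, -9.3, 10.5]
grip_width: 0.0186
grip_force: 40.0
```

Call:
carry_out(
  commands=[
    [0.9,[-0.4,-0.6,0.5],[0,-0.0028,0]],
    [0.9,[0,0,0],[0,0,0]],
  ],
)

```text
time_s: 24.82
ee_pos: [0.5591, 0.1021, 0.147]
eef_rot: [3.139, -0.02, 1.525]
force: [-0.9, -6.9, 10.5]
grip_width: 0.0186
grip_force: 40.0
```

Call:
carry_out(
  commands=[
    [0.9,[0,0,0.5],[0,-0.0028,0]],
    [0.9,[0,0,0],[0,0,0]],
  ],
)

```text
time_s: 25.08
ee_pos: [0.5591, 0.1021, 0.1465]
eef_rot: [3.139, -0.017, 1.525]
force: [-0.8, -6.6, 11.5]
grip_width: 0.0181
grip_force: 40.0
```

Call:
carry_out(
  commands=[
    [0.9,[0,0,0.5],[0,-0.0028,0]],
    [0.9,[0,0,0],[0,0,0]],
  ],
)

```text
time_s: 25.32
ee_pos: [0.5591, 0.1022, 0.1461]
eef_rot: [3.139, -0.014, 1.525]
force: [-1.3, -7.3, 12.3]
grip_width: 0.0186
grip_force: 40.0
```

Call:
carry_out(
  commands=[
    [0.9,[0,0,0.5],[0,-0.0028,0]],
    [0.9,[0,0,0],[0,0,0]],
  ],
)

```text
time_s: 25.58
ee_pos: [0.5592, 0.1021, 0.1457]
eef_rot: [3.139, -0.011, 1.525]
force: [-2.6, -8.5, 12.4]
grip_width: 0.0185
grip_force: 40.0
```

Call:
carry_out(
  commands=[
    [0.9,[0,0,0.5],[0,-0.0028,0]],
    [0.9,[0,0,0],[0,0,0]],
  ],
)

```text
time_s: 25.82
ee_pos: [0.5592, 0.1021, 0.1453]
eef_rot: [3.139, -0.008, 1.524]
force: [-3.0, -7.4, 12.7]
grip_width: 0.0185
grip_force: 40.0
```

Call:
carry_out(
  commands=[
    [0.9,[0,0,0.5],[0,-0.0028,0]],
    [0.9,[0,0,0],[0,0,0]],
  ],
)

```text
time_s: 26.08
ee_pos: [0.5592, 0.1021, 0.1448]
eef_rot: [3.139, -0.006, 1.525]
force: [-3.0, -6.5, 13.7]
grip_width: 0.0184
grip_force: 40.0
```

Call:
carry_out(
  commands=[
    [0.9,[0,0,0.5],[0,-0.0028,0]],
    [0.9,[0,0,0],[0,0,0]],
  ],
)

```text
time_s: 26.32
ee_pos: [0.5592, 0.1022, 0.1443]
eef_rot: [3.139, -0.003, 1.525]
force: [-3.0, -6.9, 12.8]
grip_width: 0.0183
grip_force: 40.0
```

Call:
carry_out(
  commands=[
    [0.9,[0,-0.3,0.5],[0,0,0]],
    [0.9,[0,0,0],[0,0,0]],
  ],
)

```text
time_s: 26.58
ee_pos: [0.5591, 0.1023, 0.1438]
eef_rot: [3.138, -0.003, 1.525]
force: [-1.1, -6.1, 11.5]
grip_width: 0.0186
grip_force: 40.0
```

Call:
carry_out(
  commands=[
    [0.9,[0,0,0.5],[0,0,0]],
    [0.9,[0,0,0],[0,0,0]],
  ],
)

```text
time_s: 26.82
ee_pos: [0.5591, 0.1029, 0.1432]
eef_rot: [3.138, -0.004, 1.525]
force: [0.3, -1.8, 11.1]
grip_width: 0.0186
grip_force: 40.0
```

Call:
carry_out(
  commands=[
    [0.9,[0,0,0.5],[0,0,0]],
    [0.9,[0,0,0],[0,0,0]],
  ],
)

```text
time_s: 27.08
ee_pos: [0.5591, 0.103, 0.1428]
eef_rot: [3.138, -0.004, 1.525]
force: [-0.1, -2.1, 11.5]
grip_width: 0.0188
grip_force: 40.0
```

Call:
carry_out(
  commands=[
    [0.9,[0,0,0.5],[0,0,0]],
    [0.9,[0,0,0],[0,0,0]],
  ],
)

```text
time_s: 27.32
ee_pos: [0.5591, 0.1031, 0.1424]
eef_rot: [3.138, -0.004, 1.525]
force: [-0.8, -0.9, 13.2]
grip_width: 0.0186
grip_force: 40.0
```

Call:
carry_out(
  commands=[
    [0.9,[0,0,0.5],[0,0,0]],
    [0.9,[0,0,0],[0,0,0]],
  ],
)

```text
time_s: 27.58
ee_pos: [0.5592, 0.1031, 0.1423]
eef_rot: [3.138, -0.005, 1.525]
force: [-2.3, -1.0, 16.1]
grip_width: 0.0186
grip_force: 40.0
```

The push force fell from -6 to -2 N as the tip slipped into the eye at z ≈ 0.143, and the last steps met the eye's lower rim. I'll come back up 0.6 mm and push on gently.

Call:
carry_out(
  commands=[
    [0.9,[0,0,-0.7],[0,0,0]],
    [0.9,[1,0,0],[0,0,0]],
    [0.9,[0.5,0,0],[0,0,0]],
    [0.9,[0,0,0],[0,0,0]],
  ],
)

```text
time_s: 28.08
ee_pos: [0.5592, 0.1045, 0.1425]
eef_rot: [3.138, -0.004, 1.525]
force: [0.8, -1.7, 11.9]
grip_width: 0.0187
grip_force: 40.0
```

Call:
carry_out(
  commands=[
    [0.9,[1,0,0],[0,0,0]],
    [0.9,[1,0,0],[0,0,0]],
    [0.9,[0,0,0],[0,0,0]],
  ],
)

```text
time_s: 28.45
ee_pos: [0.5593, 0.1066, 0.1425]
eef_rot: [3.138, -0.004, 1.525]
force: [-0.2, -1.8, 12.3]
grip_width: 0.0184
grip_force: 40.0
```

Call:
carry_out(
  commands=[
    [0.9,[1.5,0,0],[0,0,0]],
    [0.9,[1.5,0,0],[0,0,0]],
    [0.9,[1.5,0,0],[0,0,0]],
    [0.9,[0,0,0],[0,0,0]],
  ],
)

```text
time_s: 28.95
ee_pos: [0.5594, 0.1112, 0.1426]
eef_rot: [3.138, -0.004, 1.525]
force: [-0.8, -1.6, 11.8]
grip_width: 0.0184
grip_force: 40.0
```

Call:
carry_out(
  commands=[
    [0.9,[1.5,0,0],[0,0,0]],
    [0.9,[1.5,0,0],[0,0,0]],
    [0.9,[1.5,0,0],[0,0,0]],
    [0.9,[1.5,0,-0.1],[0,0,0]],
    [0.9,[0,0,0],[0,0,0]],
  ],
)

```text
time_s: 29.58
ee_pos: [0.5596, 0.1171, 0.1426]
eef_rot: [3.139, -0.004, 1.525]
force: [-1.2, -1.6, 11.4]
grip_width: 0.0186
grip_force: 40.0
```

Call:
carry_out(
  commands=[
    [0.9,[1.5,0,0],[0,0,0]],
    [0.9,[1.5,0,0],[0,0,0]],
    [0.9,[0,0,0],[0,0,0]],
  ],
)

```text
time_s: 29.95
ee_pos: [0.5597, 0.1202, 0.1426]
eef_rot: [3.139, -0.004, 1.525]
force: [-0.3, -1.3, 11.2]
grip_width: 0.0186
grip_force: 40.0
```

Call:
carry_out(
  commands=[
    [0.9,[1,0,0],[0,0,0]],
    [0.9,[1,0,0],[0,0,0]],
    [0.9,[0,0,0],[0,0,0]],
  ],
)

```text
time_s: 30.32
ee_pos: [0.5598, 0.1219, 0.1425]
eef_rot: [3.139, -0.004, 1.525]
force: [-2.3, -2.7, 10.9]
grip_width: 0.0187
grip_force: 40.0
```

Call:
carry_out(
  commands=[
    [0.9,[0.7,0,0],[0,0,0]],
    [0.9,[0,0,0],[0,0,0]],
  ],
)

```text
time_s: 30.58
ee_pos: [0.5598, 0.122, 0.1425]
eef_rot: [3.139, -0.003, 1.525]
force: [-1.3, -6.3, 11.6]
grip_width: 0.0187
grip_force: 40.0
```

Call:
carry_out(
  commands=[
    [0.9,[0.7,0,0],[0,0,0]],
    [0.9,[0,0,0],[0,0,0]],
  ],
)

```text
time_s: 30.82
ee_pos: [0.5598, 0.122, 0.1425]
eef_rot: [3.139, -0.002, 1.524]
force: [-2.0, -9.4, 12.4]
grip_width: 0.0186
grip_force: 40.0
```

The bolt is home: it stopped 20 mm beyond the plate contact and the force is rising. I'll ease the push and the pressing, then release and lift.

Call:
carry_out(
  commands=[
    [0.9,[-1.1,0.2,-0.5],[0,0,0]],
    [0.9,[0,0,-0.7],[0,0,0]],
    [0.9,[0,0,0],[0,0,0]],
  ],
)

```text
time_s: 31.2
ee_pos: [0.5598, 0.1218, 0.1433]
eef_rot: [3.14, -0.003, 1.525]
force: [-1.8, -4.8, 8.6]
grip_width: 0.0185
grip_force: 40.0
```

Call:
carry_out(
  commands=[
    [0.75,[0,0,0],[0,0,0]],
    [0.6,[0,0,0],[0,0,0]],
    [0.6,[0,0,0],[0,0,0]],
    [0.6,[0,0,-15],[0,0,0]],
    [0.6,[0,0,-30],[0,0,0]],
    [0.6,[-40,0,-40],[0,0,0]],
    [0.6,[-40,0,0],[0,0,0]],
    [0.6,[0,0,0],[0,0,0]],
  ],
)

```text
time_s: 32.2
ee_pos: [0.5557, 0.0399, 0.2285]
eef_rot: [3.14, -0.003, 1.522]
force: [-0.7, -0.4, -1.0]
grip_width: 0.0375
grip_force: 0.0
```

Run:
```python
from h import *
ims=[]
for c,(x0,y0) in dict(side=(225,110),top=(220,190)).items():
    d=ctrl.camera(c);ims.append(cv2.resize(d["img"][y0:y0+110,x0:x0+100],None,fx=4,fy=4,interpolation=cv2.INTER_CUBIC))
    for t in("knob_mid","lid_edge","rod_line"):print(c,t,[(np.round(r["at"],4).tolist(),round(r["score"],2)) for r in ctrl.place_of(t,c)[:1]])
cv2.imwrite("pics/c8.png",np.hstack(ims));togo([.56,.1,.25])
```

```text
side knob_mid [([0.5579, 0.123, 0.1685], 0.83)]
side lid_edge [([0.5655, 0.1585, 0.1378], 0.77)]
side rod_line [([0.5612, 0.1744, 0.1496], 0.88)]
top knob_mid []
top lid_edge [([0.5585, 0.1562, 0.1387], 0.61)]
top rod_line [([0.5621, 0.1755, 0.1453], 0.74)]
t 32.6 pos [0.5555 0.0424 0.227 ] rpy [-3.141e+00 -3.000e-03  1.526e+00] F [-0.6  1.2 -0.7] w 0.03782381798671815
tool-axes shift mm [ 57.8   1.9 -22.8]
```

View pics/c8.png

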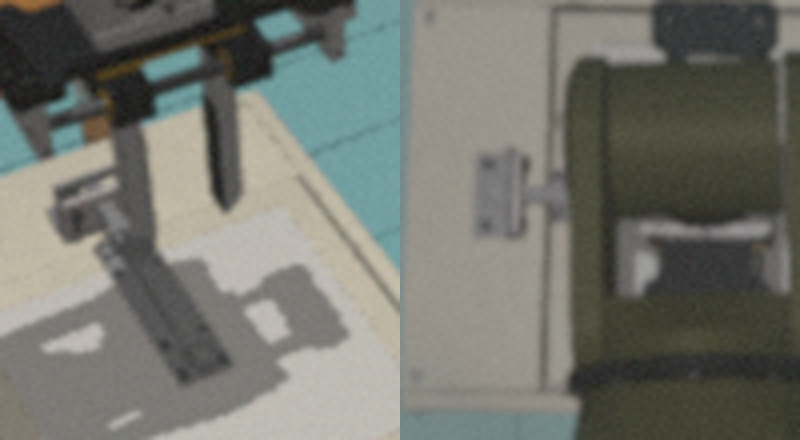

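The picture shows the bar running into the keeper at side (110,210) and top (525,193). The tail is fully drawn in and the lid stays down (edge z 0.138, knob y 0.123, matching 40 mm of travel). The gripper is clear of everything.

```bash
python3 -c "
from station import ctrl
print(ctrl.hand_in())"
```

```text
the job is handed in; nothing more can be done
None
```

The lid is down on its seal, the bolt is fully home through the keeper's eye and the arm is clear; I handed the job in at about 33 s, having briefly put an estimated 15 N on the keeper plate (limit 20 N) before I found the eye.

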